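# Set the air regulator and lock its setting

### The arm

A 6-joint arm with a two-finger parallel gripper is mounted at the origin on the work surface; the furniture and walls round the work are solid. World frame = base frame: x ahead of the robot, y to its left, z up, the work surface at z = 0. Lengths are in m, angles in degrees, forces in N, time in s.
With the tool pointing down it reaches from about 0.35 to 0.725 m from the base axis. Payload 4.3 kg.
Tool frame: the origin (TCP) lies at the very end of the fingers, on their centre line; the grasp point (between the pads) lies grip_point_offset behind it (grip_point_offset is the distance from the TCP to the grasp point, in m); y points along the fingers, x is the direction in which the jaws open and shut, and the axes are right-handed (so a half turn about y gives the same grasp; the last joint's range is limited). The gripper opens to 85 mm and grips with 20 to 120 N. Pads are 22 mm wide; open, the fingers measure 114 mm over their backs; the gripper's body (76 mm by 85 mm) begins 54 mm behind the grasp point. The pads swing forward as they close: fully open they stand 13 mm farther back than shut.
Start: joints at [-6.32, 21.618, 4.641, 73.018, 0, 83.68], TCP at [0.575, 0, 0.231] pointing down, gripper open.
Joint ranges: [-156.06, 156.06], [-48.1, 94.91], [-58.44, 69.94], [-101.28, 121.22], [-78.64, 73.56], [-180, 180]. Speed limits (degrees/s): [147.25, 147.25, 180, 180, 180, 180].

### API

Orientations are given as [roll, pitch, yaw] about the fixed x, y, z axes, in that order (R = Rz(yaw) Ry(pitch) Rx(roll)).
In Python, from bench import get_obs, camera, job_done, boxes_of, tip_of, grip_point_offset gives the robot as it stands.
- The arm moves only by the shell command python3 -m inch 'ROWS' [FORCE]. ROWS is JSON, one flat list of numbers, 5 for each row, row after row: the closure in counts, from 0 (fully open) to 255 (shut), then the shift along the tool's x, y, z in m, then the turn about the tool's y in rad. In form: [claw, dx, dy, dz, twist, claw, dx, dy, dz, twist, ...]. A call has 1 to 8 rows; each row shifts and turns the pose as measured when the row begins, along the tool's axes as they then stand; what a row does not reach is not made up. A row lasts 1/10 s, in which the tool goes at most 50 mm and 8.59 degrees, less where a joint would pass 70% of its speed; a pose out of reach is approached as far as the arm can. A call is refused whole if a number of a shift passes 0.05 or a number of a turn 0.15, either way. A call with a gripper value outside its range is refused whole. The fingers move at their own pace and stop on an object; FORCE is the grip in N (left out, the last holds). Time passes only in rows, so rows that do not move let the fingers close. It gives the time, the measured TCP pose, the force and the opening at its end, in the units of the state.
- get_obs(): the state, without advancing time (a new reading comes with each control period).
- camera(name): name is "scene" or "side" or "wrist"; returns a dict with "frame" (400x640x3 uint8, red, green, blue), "mtx" (3x3 intrinsics, pixels), "k1" (the pictures are not rectified: a ray, as slopes to the right and down, at radius r is drawn at 1 + k1 r^2 times it, then the intrinsics apply), "cam_to_world" (4x4, takes a point from camera to world coordinates). Camera axes: x right, y down, z forward; pixel columns grow to the right and rows downward; lengths in m; the calibration is good to about 2 mm. A picture is of the moment at which its call begins. There is no depth.
- job_done(): hands the job in, once; it reports no verdict.
Trained networks look in a picture, given as the dict that the camera call returned (one of the last four; its "shot" number tells which), for a name from the list of things; names that differ only in an ending like _2 or _b are one class to them, and where a whole thing is asked for, a point or a joint stands for the part that bears it (a point fixed in the world has none). Each returns a list of dicts, best first, with "conf" (0 to 1); they miss things now and then, are a little off and sometimes report something else, mostly with a low value. They report only what shows in the picture. A call takes as long as a camera call. They do not tell look-alikes from the thing itself.
- boxes_of(query, picture): "at" ([column, row] in pixels, amid what is visible of it).
- tip_of(query, picture): "at" ([column, row] in pixels: a listed point, or the origin of a listed thing).
The state is a dict: "time": time; "joint_pos": joint angles; "joint_vel": joint speeds; "joint_efforts": joint torques, N m; "eef_pos": TCP position; "tcp_rot": TCP orientation; "force": force on the tool from outside, world axes, zero at the start; "ft_torque": the same for the moment, N m; "width": finger opening in m.
Only numpy, scipy, OpenCV 4.12 (cv2) and the standard library are available. Lean on these libraries where they do the work, as an engineer would, in place of code of your own. Each camera call takes 0.05 s, during which the arm holds its last target.

### The job

On the air regulator, turn the knob until its pointer stands at the brass clip on the dial rim. Then swing the lock ring under the dial clockwise by its lever until you feel it come up firmly tight, without forcing it, and let go; the setting must stay at the clip and the things lying around must stay where they are.

Things in the scene. Friction and masses are not known exactly. Their poses are not given: they have to be found in the camera images.
- knob (a joint): angle of the adjusting knob (rad), growing clockwise seen from above, range -1.4 to 1.6; the pointer stands at the clip when it equals joint clip. Turns with about 0.1 N m of friction and stays where left. It is the black bar-shaped knob on top of the regulator, a grey metal block on a 130 mm square foot plate fixed to the table
- knob_grip (a point): point on the knob's axis at the height to grip, 124 mm above the table. The grip bar is 44 mm long (along this x axis, towards the pointer), 14 mm thick (along y), 100 to 138 mm above the table; under it a round skirt of 22 mm radius, then the fixed dial plate (44 mm radius, top at 91 mm). Lock ring and clip turn about the same vertical axis
- knob_pointer (a point): outer tip of the knob's pointer tongue (black with a thin white line), 36 mm from the knob's axis, 96 mm above the table; x axis radially outward from the knob's axis, z up
- clip (a joint): angle of the clip on the dial rim (rad), same zero and direction as joint knob; it sits stiffly and marks the setting, so it must not be pushed
- clip_mark (a point): inner end of the small brass clip (20 mm long radially, 8 mm wide, top 96 mm above the table) that juts out from the rim of the dial plate, which marks the wanted setting; 40 mm from the knob's axis, 94 mm above the table; x axis radially outward from the knob's axis, z up
- lock_ring (a joint): angle of the lock ring (rad), growing clockwise seen from above = tightening. The ring (knurled steel, 83 mm across, under the dial plate) starts loose at 0 to 0.35. Where it begins to bind cannot be seen and differs each time (anywhere from 0.75 to 1.85). Loose, it takes 3 N at its post to move; once it binds, 1 N more per mm of the post's way (ring_dog inside then presses on the clamp)
- lock_post (a point): centre of the upright round black grip post on the lock ring's lever: 16 mm diameter, 85 to 140 mm above the table, this point at 118 mm, 100 mm from the ring's axis; x axis radially outward, z up. The ring is firmly tight when 9 N or more along the turn is held on the post for a quarter second (12 N is right); over 16 N overtightens. Released, it eases back slightly and stays clamped
- hex_key: black hexagon key 34 x 89 x 8 mm, lying near the regulator, to be left alone; origin at the centre of its underside
- wax_tin: flat tin with red lid 67 x 95 x 28 mm, lying near the regulator, to be left alone; origin at the centre of its underside
- masking_tape: roll of masking tape 98 x 100 x 24 mm, lying near the regulator, to be left alone; origin at the centre of its underside
- coupler_2: hose coupler with a brass-coloured end 24 x 73 x 23 mm, lying near the regulator, to be left alone; origin at the centre of its underside
- sanding_block_2: tan sanding block 51 x 89 x 41 mm, lying near the regulator, to be left alone; origin at the centre of its underside
- spanner_13: combination spanner 27 x 181 x 9 mm, lying near the regulator, to be left alone; origin at the centre of its underside
Not all that is in view belongs to the job. Leave any brown look-alike of the part that bears knob alone.

How it is judged:
By the outcome, as a careful person would: the job done as asked, in the order asked, and still so for the second after the job is handed in, with the robot touching nothing.
It also fails if it takes over 64 s, if anything falls off the work surface, if the arm or the gripper's body presses on something with over 40 N, if the wrist force passes 120 N, or if a joint passes its speed limit or range.

## Working session

There is one attempt and no reset: what is moved stays moved. The work goes in short steps, Python scripts to look and compute and a shell command to move; the robot and the scene stay as the last step left them, time stands still between calls to the robot, and variables do not carry over. Pictures are saved under pics/ and viewed, and the job is handed in when it is done.

```bash
ls; mkdir -p pics
python3 - <<'E'
from bench import *
import cv2,json
o=get_obs();print({k:o[k] for k in('time','eef_pos','tcp_rot','force','width')},grip_point_offset)
for n in('scene','side','wrist'):
    c=camera(n);cv2.imwrite(f'pics/{n}0.png',c['frame'][:,:,::-1]);print(n,c['mtx'],c['k1'],c['cam_to_world'])
    for q in('knob_grip','knob_pointer','clip_mark','lock_post'):
        print(q,[(d['at'],round(d['conf'],2)) for d in tip_of(q,c)][:3])
E
```

```text
pics
{'time': 0.0, 'eef_pos': array([5.74347602e-01, 9.77981331e-05, 2.30359573e-01]), 'tcp_rot': array([-8.99854831e+01,  1.15756040e-01,  1.06240895e-03]), 'force': array([0.167449  , 0.08223531, 0.16045794]), 'width': 0.085088993581118} 0.0187
scene [[498.88707644   0.         310.96440273]
 [  0.         498.88707644 195.02514005]
 [  0.           0.           1.        ]] 0.039585634097681704 [[ 0.52620723 -0.59963225  0.60294868 -0.56756015]
 [-0.85032356 -0.37727127  0.36690084 -0.73849843]
 [ 0.00746963 -0.70576735 -0.7084043   1.39126433]
 [ 0.          0.          0.          1.        ]]
knob_grip [([179.0, 194.4], 0.57), ([299.9, 187.4], 0.51), ([331.7, 254.8], 0.49)]
knob_pointer [([322.6, 264.5], 0.57), ([399.5, 274.3], 0.5), ([177.2, 201.7], 0.45)]
clip_mark []
lock_post [([208.0, 184.4], 0.64), ([331.5, 190.0], 0.63), ([359.3, 252.1], 0.63)]
side [[516.33953439   0.         313.01907714]
 [  0.         516.33953439 195.35003501]
 [  0.           0.           1.        ]] 0.00609096321310626 [[-0.99892109  0.04123603 -0.02136008  0.53612517]
 [ 0.04223335  0.61535846 -
[... 279 characters left out ...]
, 163.4], 0.61)]
clip_mark [([335.1, 246.4], 0.62)]
lock_post [([358.5, 255.8], 0.62), ([335.8, 149.9], 0.61), ([306.4, 125.0], 0.47)]
wrist [[298.4640313    0.         320.90808232]
 [  0.         298.4640313  201.80074405]
 [  0.           0.           1.        ]] -0.02968095776377488 [[ 9.99999873e-01 -1.67299986e-04  4.74860317e-04  5.74101684e-01]
 [-2.74010607e-05 -9.59862846e-01 -2.80469812e-01  7.17034777e-02]
 [ 5.02723371e-04  2.80469763e-01 -9.59862729e-01  3.73623564e-01]
 [ 0.00000000e+00  0.00000000e+00  0.00000000e+00  1.00000000e+00]]
knob_grip [([259.9, 229.5], 0.56)]
knob_pointer [([235.3, 233.7], 0.87)]
clip_mark [([236.8, 195.5], 0.75)]
lock_post [([324.5, 302.5], 0.79)]
```

View pics/scene0.png

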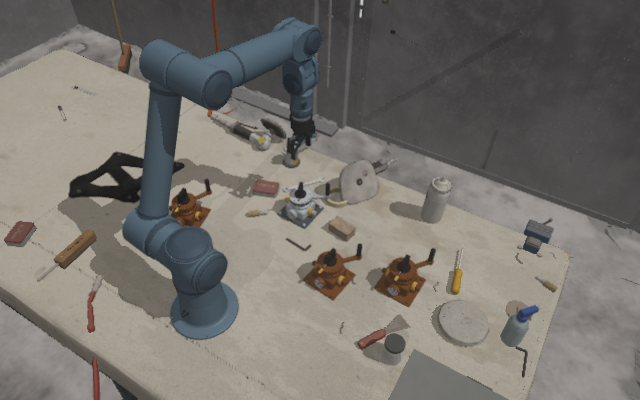

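View pics/side0.png

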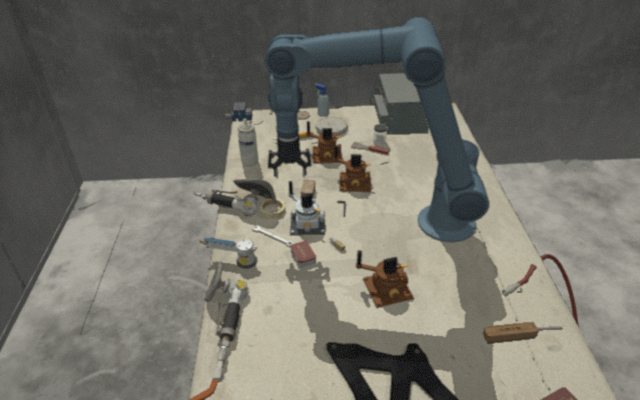

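View pics/wrist0.png

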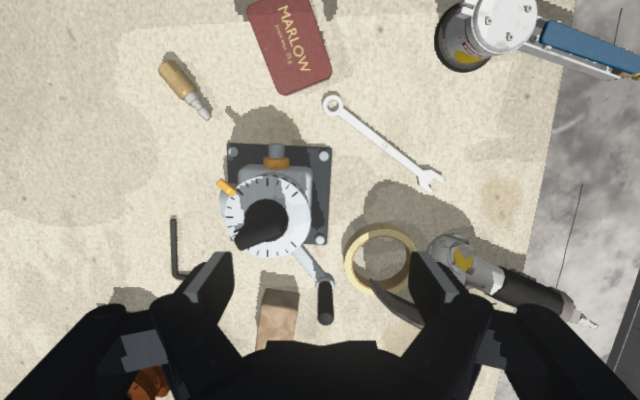

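```bash
cat > h.py <<'E'
import numpy as np, cv2
from bench import *
def ray(c,px):
    K=c['mtx'];x=(px[0]-K[0,2])/K[0,0];y=(px[1]-K[1,2])/K[1,1]
    u,v=x,y
    for _ in range(20):
        r2=u*u+v*v;f=1+c['k1']*r2;u,v=x/f,y/f
    M=c['cam_to_world'];return M[:3,3],M[:3,:3]@np.array([u,v,1.])
def atz(c,px,z):
    o,d=ray(c,px);return (o+d*(z-o[2])/d[2])
def proj(c,p):
    M=c['cam_to_world'];q=M[:3,:3].T@(np.array(p)-M[:3,3]);u,v=q[:2]/q[2]
    f=1+c['k1']*(u*u+v*v);K=c['mtx'];return np.array([K[0,0]*u*f+K[0,2],K[1,1]*v*f+K[1,2]])
H={'knob_grip':.124,'knob_pointer':.096,'clip_mark':.094,'lock_post':.118}
def pts(c,show=True):
    out={}
    for q,z in H.items():
        t=tip_of(q,c)
        out[q]=[(atz(c,d['at'],z),d['conf'],d['at']) for d in t]
        if show:
            for p,cf,a in out[q][:3]: print(q,p.round(4),round(cf,2),a)
    return out
def crop(c,cx,cy,w,h,s,name):
    x0,y0=max(0,int(cx-w/2)),max(0,int(cy-h/2))
    im=c['frame'][y0:y0+h,x0:x0+w,::-1];cv2.imwrite(name,cv2.resize(im,None,fx=s,fy=s,interpolation=cv2.INTER_CUBIC));return x0,y0
E
python3 - <<'E'
from h import *
o=get_obs();c=camera('wrist');pts(c)
print(crop(c,270,230,160,140,5,'pics/w1.png'))
s=camera('side');print('side');pts(s);print(crop(s,310,205,100,80,8,'pics/s1.png'))
E
```

```text
knob_grip [ 0.5195 -0.0269  0.124 ] 0.94 [259.8, 229.2]
knob_pointer [ 0.4875 -0.0427  0.096 ] 0.81 [234.4, 233.6]
clip_mark [ 0.5141 -0.0399  0.094 ] 0.16 [261.1, 230.3]
lock_post [ 0.5772 -0.1062  0.118 ] 0.65 [323.8, 301.6]
(190, 160)
side
knob_grip [ 0.5277 -0.034   0.124 ] 0.72 [304.4, 197.7]
knob_grip [0.2745 0.3042 0.124 ] 0.71 [388.2, 261.1]
knob_grip [ 0.4137 -0.475   0.124 ] 0.51 [327.8, 133.4]
knob_pointer [0.2313 0.2831 0.096 ] 0.77 [400.0, 262.0]
knob_pointer [ 0.493  -0.0546  0.096 ] 0.65 [313.8, 199.8]
knob_pointer [ 0.3943 -0.4854  0.096 ] 0.6 [332.1, 137.5]
lock_post [0.3599 0.2685 0.118 ] 0.8 [359.7, 255.6]
lock_post [ 0.3896 -0.3384  0.118 ] 0.69 [335.8, 151.7]
lock_post [ 0.4979 -0.585   0.118 ] 0.47 [307.5, 122.5]
(260, 165)
```

View pics/w1.png

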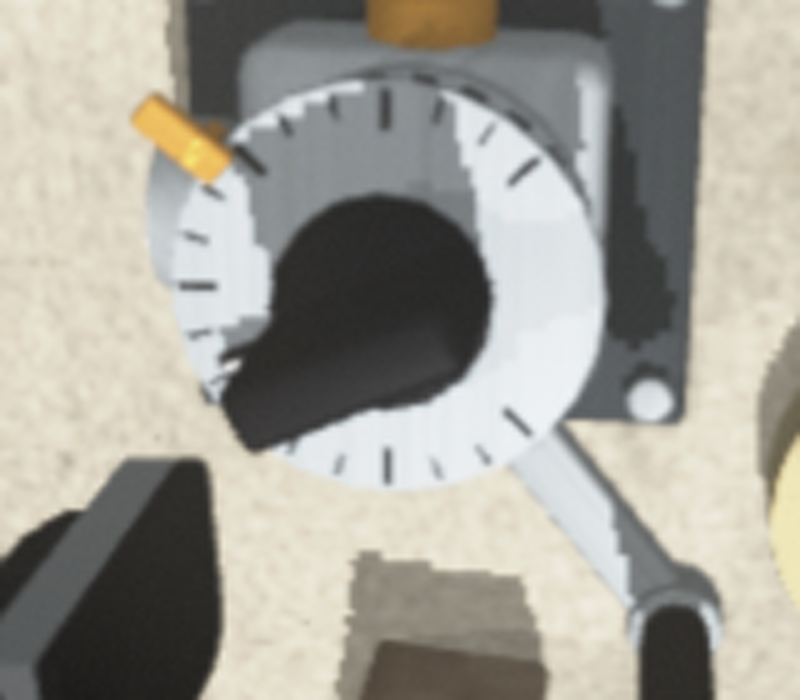

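View pics/s1.png

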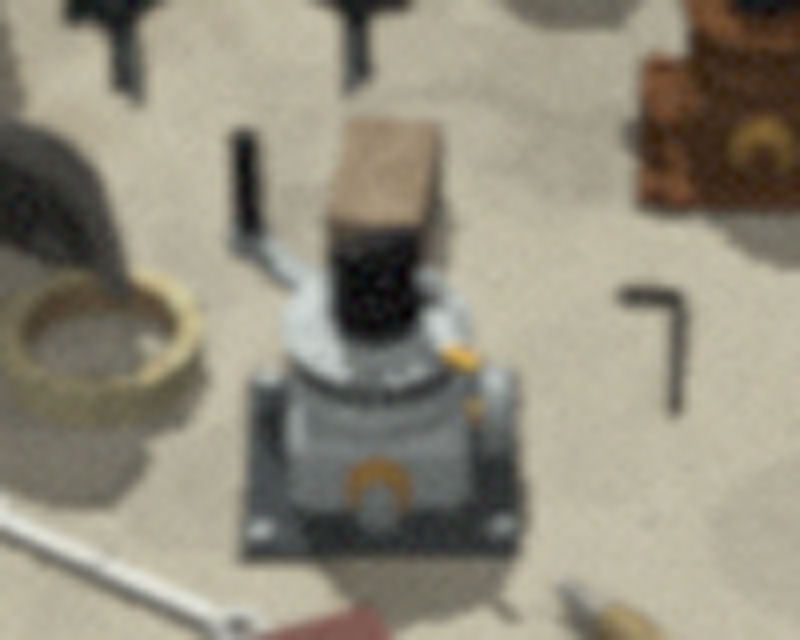

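Run:
```python
from h import *
c=camera('wrist')
# dial rim points (crop coords/5)
# fit: dial centre by projecting circle r=44 at z=.091 to picked rim points
P=np.array([(175,290),(605,300),(400,488),(480,465),(560,420),(600,240),(575,190),(200,400),(177,240),(340,90)])/5+[190,160]
X=np.array([atz(c,p,.091)[:2] for p in P])
from scipy.optimize import least_squares
r=least_squares(lambda q:np.hypot(*(X-q[:2]).T)-q[2],[.52,-.03,.044]);print(r.x,r.fun.round(4))
C=r.x[:2]
r2=least_squares(lambda q:np.hypot(*(X-q[:2]).T)-.044,[.52,-.03]);print(r2.x)
ang=lambda p:np.degrees(np.arctan2(*(p[:2]-C)[::-1]))
for n,p,z in(('clipin',(215,165),.096),('clipout',(148,108),.096),('ptr',(228,367),.096),('post top',(676,610),.14),('barend',(247,430),.138),('bar a',(225,402),.138),('bar b',(262,450),.138),('bar far',(455,335),.138)):
    q=atz(c,np.array(p)/5+[190,160],z);print(n,q.round(4),np.hypot(*(q[:2]-C)).round(4),ang(q).round(1))
print('kg',(atz(c,(259.8,229.2),.124)))
lp=atz(c,(323.8,301.6),.118);print(lp,np.hypot(*(lp[:2]-C)),ang(lp))
for q in('sanding_block_2','hex_key','masking_tape','wax_tin','coupler_2','spanner_13'):
    t=tip_of(q,c)
    if t:print(q,atz(c,t[0]['at'],0).round(3),t[0]['at'],t[0]['conf'])
```

```text
[ 0.5206126  -0.02873587  0.04342226] [-0.0006  0.0003 -0.0005 -0.002   0.0004  0.0009  0.0004  0.0026 -0.0005
 -0.001 ]
[ 0.52052026 -0.02858511]
clipin [ 0.4896 -0.0006  0.096 ] 0.0419 137.8
clipout [0.4777 0.0107 0.096 ] 0.0583 137.5
ptr [ 0.4887 -0.0424  0.096 ] 0.0347 -156.8
post top [ 0.5781 -0.0707  0.14  ] 0.0711 -36.2
barend [ 0.504  -0.0368  0.138 ] 0.0185 -154.0
bar a [ 0.5006 -0.0316  0.138 ] 0.0202 -171.8
bar b [ 0.5063 -0.0406  0.138 ] 0.0186 -140.3
bar far [ 0.5406 -0.0193  0.138 ] 0.0221 25.3
kg [ 0.5194589  -0.02683633  0.124     ]
[ 0.57712899 -0.10621846  0.118     ] 0.09590439989027535 -53.89270370492402
sanding_block_2 [ 0.511 -0.213  0.   ] [278.1, 316.1] 0.86
hex_key [ 0.385 -0.109  0.   ] [184.0, 251.4] 0.65
wax_tin [0.542 0.15  0.   ] [292.5, 43.7] 0.6
coupler_2 [0.42  0.098 0.   ] [190.7, 92.6] 0.67
spanner_13 [0.652 0.035 0.   ] [383.7, 145.3] 0.8
```

```bash
python3 -m inch '[0,-0.027,0,-0.014,-0.14, 0,-0.028,0,-0.01,-0.14, 0,0,0,0,-0.142, 0,0,0,0,-0.142, 0,0,0,0,-0.142, 0,0,0,0,-0.142, 0,0,0,0,-0.142]' 40
python3 -m inch '[0,0,0,0,-0.142, 0,0,0,0,-0.142, 0,0,0,0,-0.142, 0,0,0,0,-0.142, 0,0,0,0,-0.142, 0,0,0,0,-0.142, 0,0,0,0,-0.142]'
cat >> h.py <<'E'
def st():
    o=get_obs();print(round(o['time'],2),o['eef_pos'].round(4),o['tcp_rot'].round(1),o['force'].round(1),o['ft_torque'].round(2),round(o['width'],4));return o
E
python3 - <<'E'
from h import *
st();c=camera('wrist');pts(c);cv2.imwrite('pics/w2.png',c['frame'][:,:,::-1])
E
```

```text
time: 2.3
eef_pos: [0.5192, -0.029, 0.2309]
tcp_rot: [-90.0, 0.0, 59.0]
force: [0.5, -0.1, -0.1]
width: 0.0856
time: 3.0
eef_pos: [0.5192, -0.029, 0.2313]
tcp_rot: [-90.0, 0.0, 118.4]
force: [0.2, 0.4, 0.5]
width: 0.0854
3.0 [ 0.5192 -0.029   0.2313] [-90.    0.  118.4] [0.2 0.4 0.5] [ 0.04 -0.01 -0.01] 0.0854
knob_grip [ 0.5179 -0.0303  0.124 ] 0.64 [319.5, 198.6]
knob_pointer [ 0.4853 -0.0417  0.096 ] 0.77 [325.5, 154.9]
clip_mark [ 0.49   -0.0033  0.094 ] 0.63 [358.4, 178.2]
clip_mark [0.4278 0.0584 0.094 ] 0.32 [448.7, 151.7]
lock_post [ 0.578 -0.11   0.118] 0.9 [210.6, 212.7]
```

View pics/w2.png

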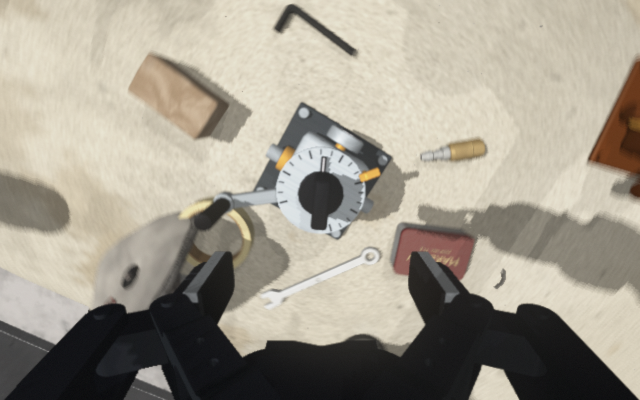

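Run:
```python
from h import *
c=camera('wrist');print(crop(c,320,190,160,120,5,'pics/w3.png'))
```

```text
(240, 130)
```

View pics/w3.png

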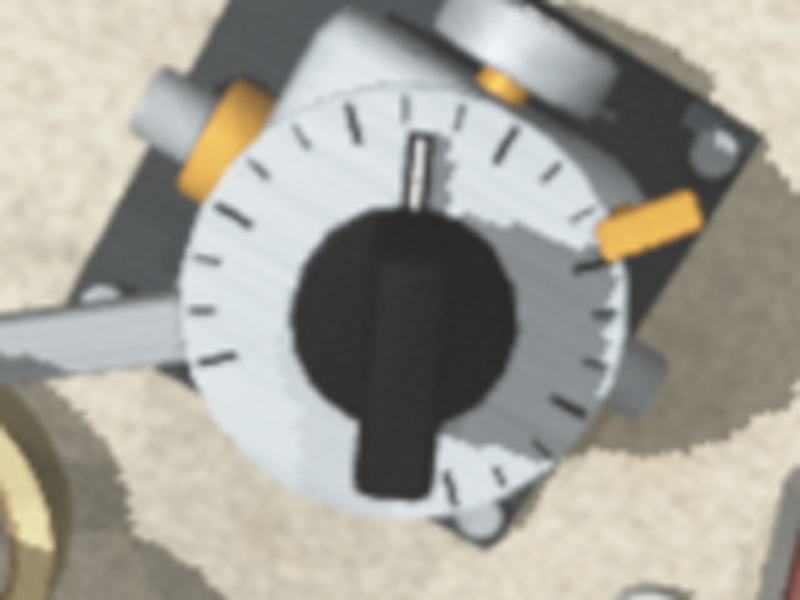

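Run:
```python
from h import *
from scipy.optimize import least_squares
c=camera('wrist');f=lambda p,z:atz(c,np.array(p)/5+[240,130],z)
P=[(180,300),(628,320),(400,516),(330,497),(270,460),(250,150),(330,100),(400,85),(470,92),(550,140),(215,400)]
X=np.array([f(p,.091)[:2] for p in P])
r=least_squares(lambda q:np.hypot(*(X-q[:2]).T)-q[2],[.52,-.03,.044]);print(r.x.round(4),r.fun.round(4))
for C in (r.x[:2],np.array([.5200,-.0287])):
  ang=lambda p:np.degrees(np.arctan2(*(p[:2]-C)[::-1]))
  for n,p,z in(('clipin',(605,245),.096),('clipout',(698,210),.096),('ptr',(423,135),.096),('ptrin',(417,208),.096),('barN',(398,212),.138),('barF',(393,495),.138)):
    q=f(p,z);print(n,q.round(4),np.hypot(*(q[:2]-C)).round(4),ang(q).round(1))
a,b=f((423,135),.096),f((417,208),.096);print('ptr line',np.degrees(np.arctan2(*(a-b)[1::-1])))
a,b=f((698,210),.096),f((605,245),.096);print('clip line',np.degrees(np.arctan2(*(a-b)[1::-1])))
```

```text
[ 0.519  -0.0277  0.0431] [ 0.0013  0.0003  0.0008 -0.0004 -0.001  -0.0002 -0.0003  0.      0.0003
 -0.0006 -0.0004]
clipin [ 0.4894 -0.0009  0.096 ] 0.0399 137.7
clipout [0.4754 0.0113 0.096 ] 0.0585 138.2
ptr [ 0.4872 -0.0412  0.096 ] 0.0345 -156.9
ptrin [ 0.4999 -0.0358  0.096 ] 0.0207 -157.2
barN [ 0.4951 -0.0422  0.138 ] 0.0279 -148.9
barF [ 0.5384 -0.0203  0.138 ] 0.0208 21.1
clipin [ 0.4894 -0.0009  0.096 ] 0.0413 137.7
clipout [0.4754 0.0113 0.096 ] 0.0599 138.2
ptr [ 0.4872 -0.0412  0.096 ] 0.0351 -159.1
ptrin [ 0.4999 -0.0358  0.096 ] 0.0213 -160.7
barN [ 0.4951 -0.0422  0.138 ] 0.0283 -151.6
barF [ 0.5384 -0.0203  0.138 ] 0.0202 24.7
ptr line -156.59243042853356
clip line 139.2008299573326
```

```bash
python3 -m inch '[0,0.001,0.03,0,0.094, 0,0,0.045,0,0, 0,0,0.04,0,0, 0,0,0.008,0,0]' 40
python3 -m inch '[255,0,0,0,0, 255,0,0,0,0, 255,0,0,0,0, 255,0,0,0,0, 255,0,0,0,0, 255,0,0,0,0]' 40
python3 - <<'E'
from h import *
st();c=camera('wrist');cv2.imwrite('pics/w4.png',c['frame'][:,:,::-1])
E
```

```text
time: 3.75
eef_pos: [0.5227, -0.0288, 0.1084]
tcp_rot: [-90.5, 0.3, 112.0]
force: [-1.1, 0.5, 0.1]
width: 0.0853
time: 4.35
eef_pos: [0.5248, -0.0273, 0.1135]
tcp_rot: [-90.8, 0.2, 112.0]
force: [2.5, -1.9, -10.0]
width: 0.0137
4.35 [ 0.5248 -0.0273  0.1135] [-90.8   0.2 112. ] [  2.5  -1.9 -10. ] [-0.45 -0.36 -0.04] 0.0137
```

View pics/w4.png

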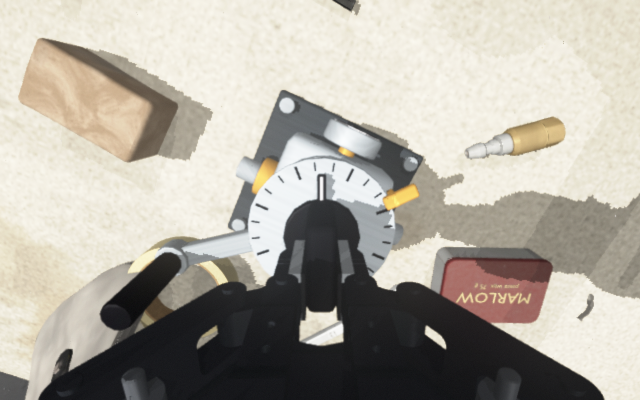

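```bash
python3 -m inch '[120,0,0,0,0, 120,0,0,0,0, 120,0,0,0,0]' 40
python3 -m inch '[120,0,0,0,0, 120,0,0,0,0]' 40
python3 -m inch '[120,0,0.004,0.004,0, 120,0,0.002,0.001,0]' 40
python3 -m inch '[120,0,0,0,0]' 40
```

```text
time: 4.7
eef_pos: [0.5262, -0.028, 0.1148]
tcp_rot: [-90.9, 0.4, 112.0]
force: [-0.2, 0.8, -0.2]
width: 0.045
time: 4.9
eef_pos: [0.5268, -0.0284, 0.1154]
tcp_rot: [-91.0, 0.4, 112.0]
force: [-1.2, -0.4, -0.4]
width: 0.0452
time: 5.1
eef_pos: [0.5225, -0.0305, 0.1094]
tcp_rot: [-91.0, 0.4, 112.0]
force: [-0.0, 0.2, -0.2]
width: 0.0452
time: 5.2
eef_pos: [0.522, -0.0305, 0.1089]
tcp_rot: [-91.0, 0.4, 112.0]
force: [-0.6, 0.1, -1.0]
width: 0.0454
```

```bash
python3 -m inch '[120,0.003,0.001,0.002,0]' 40
python3 -m inch '[255,0,0.0005,0.0005,0, 255,0,0.0005,0.0005,0, 255,0,0.0005,0.0005,0]' 40
python3 -m inch '[255,0,0,0,0]' 40
```

```text
time: 5.3
eef_pos: [0.5192, -0.0286, 0.1078]
tcp_rot: [-91.0, 0.4, 111.9]
force: [0.6, 0.6, 0.2]
width: 0.0453
time: 5.6
eef_pos: [0.5181, -0.03, 0.1067]
tcp_rot: [-91.0, 0.6, 111.9]
force: [0.4, -5.0, 4.4]
width: 0.0134
time: 5.7
eef_pos: [0.5181, -0.0301, 0.1067]
tcp_rot: [-91.0, 0.6, 111.9]
force: [0.5, 0.2, -3.0]
width: 0.0134
```

```bash
python3 -m inch '[255,0,0,0,0.13, 255,0,0,0,0.13, 255,0,0,0,0.13, 255,0,0,0,0.13, 255,0,0,0,0.13]' 50
python3 -m inch '[255,0,0,0,0.13, 255,0,0,0,0.13, 255,0,0,0,0.1, 255,0,0,0,0]' 50
python3 - <<'E'
from h import *
st();c=camera('wrist');cv2.imwrite('pics/w5.png',c['frame'][:,:,::-1])
E
```

```text
time: 6.2
eef_pos: [0.518, -0.028, 0.1067]
tcp_rot: [-91.1, -0.4, 73.4]
force: [1.5, 2.7, 0.2]
width: 0.0134
time: 6.6
eef_pos: [0.5185, -0.027, 0.1068]
tcp_rot: [-90.9, -0.7, 52.1]
force: [0.5, 1.3, 2.0]
width: 0.0133
6.6 [ 0.5185 -0.027   0.1068] [-90.9  -0.7  52.1] [0.5 1.3 2. ] [-0.73  0.45 -0.05] 0.0133
```

View pics/w5.png

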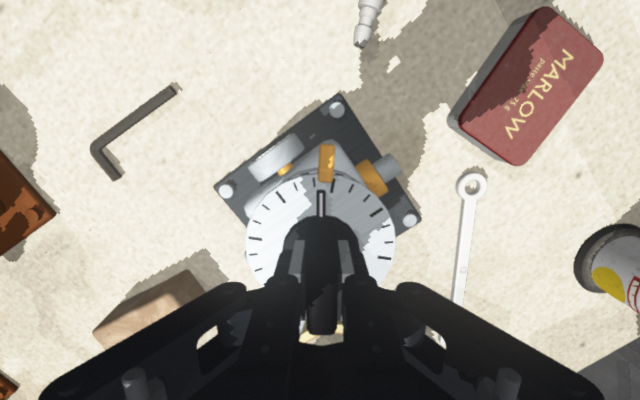

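Pointer at about (321,200), clip at (327,163); a few degrees to go. Measure closely.

Run:
```python
from h import *
c=camera('wrist');print(crop(c,322,190,80,100,6,'pics/w6.png'));pts(c)
```

```text
(282, 140)
knob_grip [ 0.5169 -0.0283  0.124 ] 0.59 [317.8, 274.3]
knob_pointer [ 0.4924 -0.006   0.096 ] 0.8 [322.3, 190.8]
knob_pointer [ 0.4905 -0.0017  0.096 ] 0.2 [326.5, 183.3]
clip_mark [ 0.4922 -0.0009  0.094 ] 0.77 [329.5, 183.9]
```

View pics/w6.png

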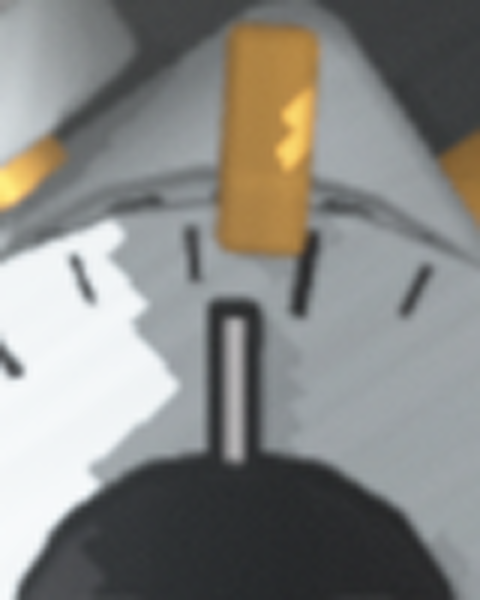

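Run:
```python
from h import *
c=camera('wrist');f=lambda p,z:atz(c,np.array(p)/6+[282,140],z)
pt,pi=f((235,303),.096),f((233,460),.096);ci,co=f((263,250),.096),f((275,30),.096)
a=lambda v:np.degrees(np.arctan2(v[1],v[0]))
print(pt,ci,co,a(pt-pi),a(co-ci))
for C in ((.5195,-.028),(.5185,-.028),(.520,-.0285)):
  C=np.array([*C,0]);print(C,a(pt-C),a(ci-C),a(co-C),np.hypot(*(pt-C)[:2]),np.hypot(*(ci-C)[:2]),np.hypot(*(co-C)[:2]))
# axis by lines
```

```text
[ 0.49187963 -0.00629575  0.096     ] [ 0.48961427 -0.00144637  0.096     ] [0.47521227 0.01091989 0.096     ] 141.43062649669864 139.34900247724335
[ 0.5195 -0.028   0.    ] 141.83952633144676 138.37874039045658 138.69111669400726 0.035127758811130796 0.03997814410127546 0.0589589818256294
[ 0.5185 -0.028   0.    ] 140.80878140893597 137.40877212867136 138.0413695989325 0.03434703330933147 0.03923621474459187 0.058211563014340204
[ 0.52   -0.0285  0.    ] 141.7048679105008 138.32005039736512 138.6474022098969 0.0358299324848865 0.04068404310865211 0.059664639158387225
```

```bash
python3 -m inch '[255,0,0,0,0.06, 255,0,0,0,0]' 50
python3 - <<'E'
from h import *
st();c=camera('wrist');print(crop(c,322,190,80,100,6,'pics/w7.png'))
E
```

```text
time: 7.15
eef_pos: [0.5186, -0.0268, 0.1068]
tcp_rot: [-90.8, -0.9, 48.7]
force: [1.8, 1.6, 0.3]
width: 0.0132
7.15 [ 0.5186 -0.0268  0.1068] [-90.8  -0.9  48.7] [1.8 1.6 0.3] [-0.67  0.47 -0.  ] 0.0132
(282, 140)
```

View pics/w7.png

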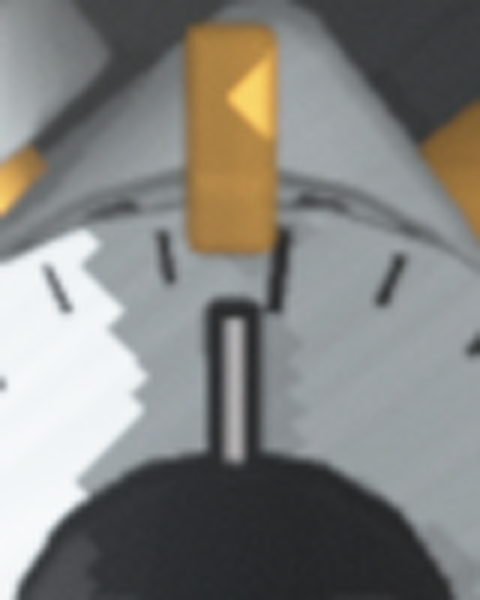

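```bash
python3 -m inch '[100,0,0,0,0, 100,0,0,0,0, 100,0,0,0,0]' 50
python3 -m inch '[100,0,-0.04,0,0, 100,0,-0.045,0,0, 100,0,-0.03,0,0, 100,0,0,0,0]' 50
python3 - <<'E'
from h import *
st();c=camera('wrist');pts(c);cv2.imwrite('pics/w8.png',c['frame'][:,:,::-1]);print(crop(c,320,180,100,80,8,'pics/w9.png'))
E
```

```text
time: 7.5
eef_pos: [0.518, -0.0263, 0.1064]
tcp_rot: [-90.7, -1.0, 48.8]
force: [-0.6, -0.4, -0.2]
width: 0.0516
time: 7.9
eef_pos: [0.5129, -0.0264, 0.2231]
tcp_rot: [-90.3, -0.8, 48.9]
force: [0.8, -0.9, -0.2]
width: 0.0524
7.9 [ 0.5129 -0.0264  0.2231] [-90.3  -0.8  48.9] [ 0.8 -0.9 -0.2] [ 0.01 -0.01  0.02] 0.0524
knob_grip [ 0.5184 -0.0268  0.124 ] 0.7 [323.3, 207.9]
knob_pointer [ 0.4955 -0.0069  0.096 ] 0.69 [322.6, 166.8]
clip_mark [ 0.4918 -0.0022  0.094 ] 0.7 [323.8, 160.0]
lock_post [ 0.5766 -0.1129  0.118 ] 0.75 [295.5, 305.2]
(270, 140)
```

View pics/w8.png

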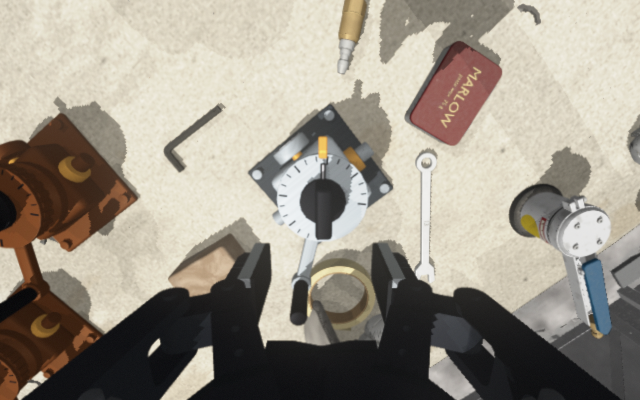

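View pics/w9.png

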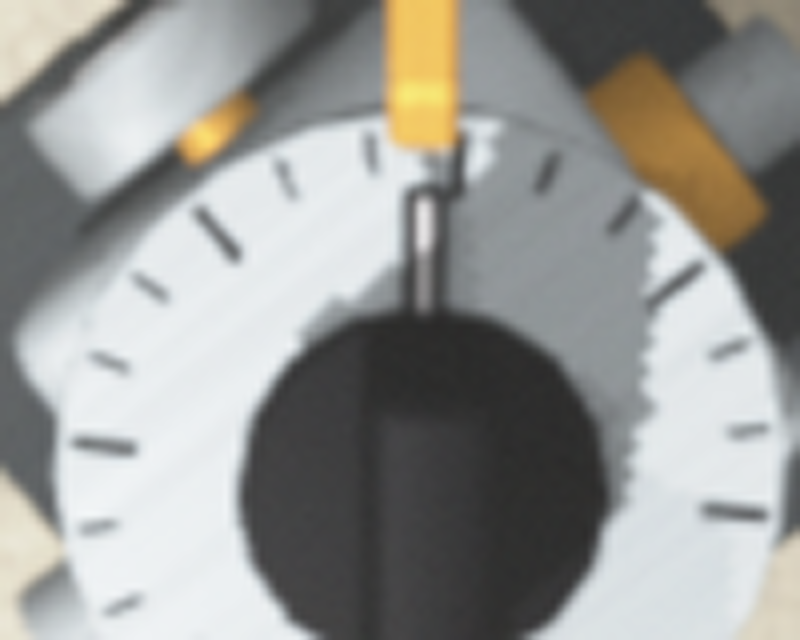

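Run:
```python
from h import *
import numpy as np
a=camera('scene');crop(a,340,185,100,75,8,'pics/s2.png')
b=camera('side');crop(b,265,200,100,75,8,'pics/s3.png')
```

```text
(no output)
```

View pics/s2.png

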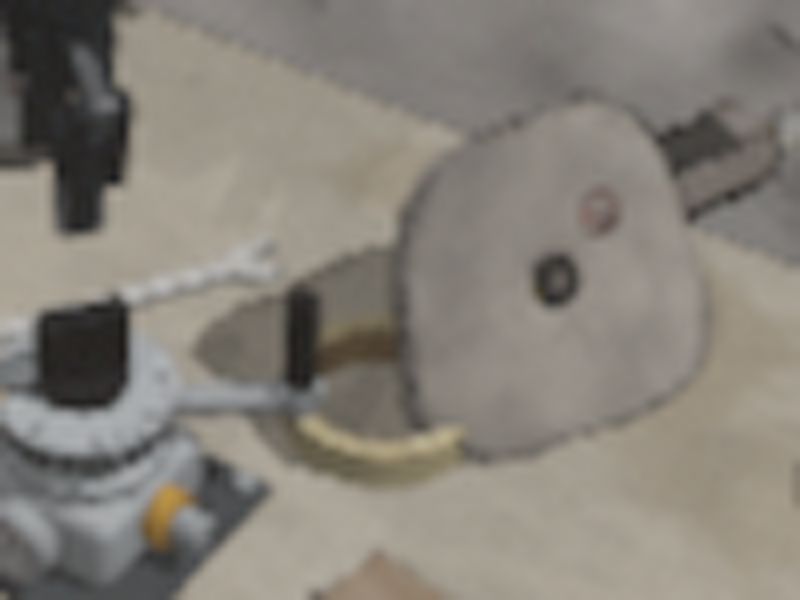

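View pics/s3.png

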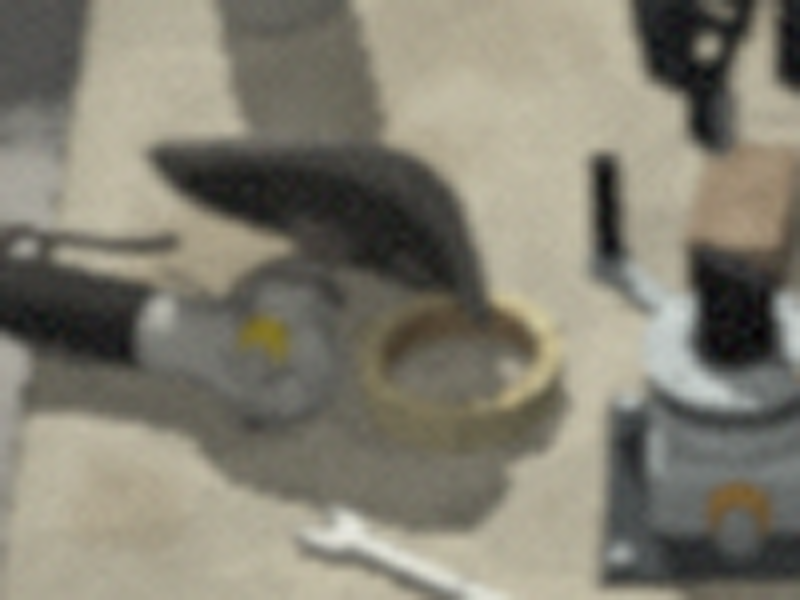

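Run:
```python
from h import *
a=camera('scene');b=camera('side')
def tri(p,q):
    p=np.array(p)/8+[290,147];q=np.array(q)/8+[215,162]
    o1,d1=ray(a,p);o2,d2=ray(b,q);d1/=np.linalg.norm(d1);d2/=np.linalg.norm(d2)
    A=np.stack([d1,-d2],1);t=np.linalg.lstsq(A,o2-o1,rcond=None)[0]
    print(((o1+d1*t[0]+o2+d2*t[1])/2).round(3),np.linalg.norm(o1+d1*t[0]-o2-d2*t[1]).round(3))
tri((300,290),(603,155)) # post top
tri((408,220),(430,175)); tri((420,160),(400,150)); tri((405,330),(470,240)); tri((430,430),(485,315)); tri((580,100),(160,150))
```

```text
[ 0.577 -0.111  0.143] 0.0
[ 0.659 -0.122  0.128] 0.0
[ 0.674 -0.117  0.149] 0.006
[ 0.643 -0.134  0.078] 0.003
[ 0.641 -0.151  0.019] 0.0
[ 0.786 -0.15   0.125] 0.008
```

```bash
python3 -m inch '[100,0,0,0,0.122, 100,0,0,0,0.122, 100,-0.002,0,-0.035,0, 100,-0.003,0,-0.035,0, 100,-0.003,0,-0.035,0, 100,0,0,0,0]' 50
python3 - <<'E'
from h import *
st();c=camera('wrist');pts(c);cv2.imwrite('pics/w10.png',c['frame'][:,:,::-1])
E
```

```text
time: 8.95
eef_pos: [0.5619, -0.1182, 0.213]
tcp_rot: [-89.4, -0.3, 34.5]
force: [0.3, -0.1, 0.1]
width: 0.052
8.95 [ 0.5619 -0.1182  0.213 ] [-89.4  -0.3  34.5] [ 0.3 -0.1  0.1] [0.07 0.05 0.03] 0.052
knob_grip [ 0.5205 -0.0261  0.124 ] 0.7 [345.7, 77.3]
knob_pointer [ 0.3806 -0.4889  0.096 ] 0.76 [4.3, 372.4]
knob_pointer [ 0.4941 -0.0052  0.096 ] 0.68 [331.0, 38.7]
clip_mark [ 0.4911 -0.0041  0.094 ] 0.62 [328.5, 35.7]
clip_mark [ 0.378  -0.4889  0.094 ] 0.57 [3.8, 369.9]
lock_post [ 0.576  -0.1099  0.118 ] 0.8 [340.5, 207.4]
```

View pics/w10.png

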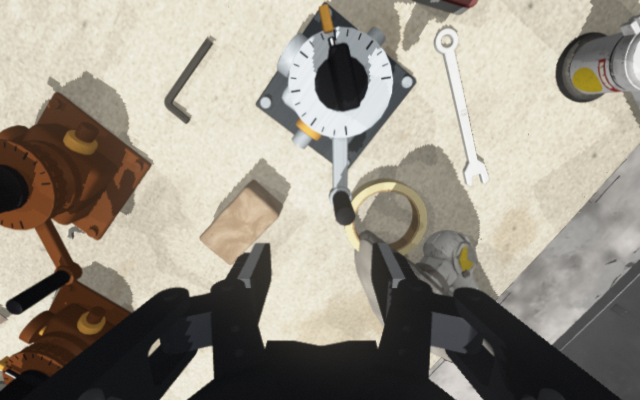

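```bash
python3 -m inch '[100,0.004,0.01,-0.001,0, 100,0,0.03,0,0, 100,0,0.03,0,0, 100,0,0.03,0,0, 100,0,0.006,0,0, 100,0,0,0,0]' 50
python3 - <<'E'
from h import *
st();c=camera('wrist');cv2.imwrite('pics/w11.png',c['frame'][:,:,::-1])
E
```

```text
time: 9.8
eef_pos: [0.5631, -0.1054, 0.1048]
tcp_rot: [-89.4, -0.4, 35.1]
force: [-0.3, 0.4, 1.3]
width: 0.0516
9.8 [ 0.5631 -0.1054  0.1048] [-89.4  -0.4  35.1] [-0.3  0.4  1.3] [ 0.01 -0.    0.06] 0.0516
```

View pics/w11.png

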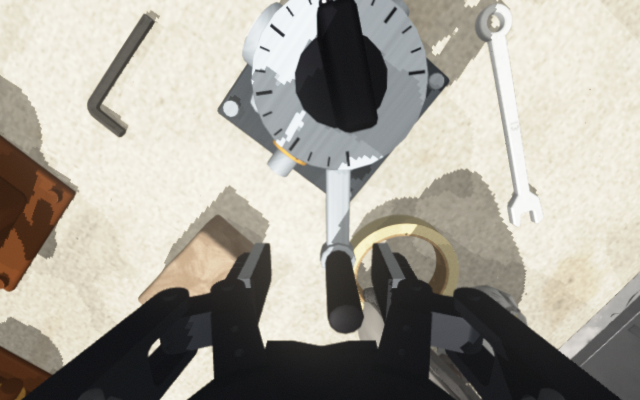

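```bash
cat > chk.py <<'E'
from h import *
import sys
o=get_obs();y=np.radians(o['tcp_rot'][2]);x=np.array([np.cos(y),np.sin(y)]);z=np.array([-np.sin(y),np.cos(y)])
d=o['eef_pos'][:2]-[.519,-.028];f=o['force'][:2]
# offset of TCP in tool frame relative to the axis; angle of tool
print(f"t={o['time']:.2f} yaw={o['tcp_rot'][2]:.1f} offx={d@x*1e3:.1f} offz={d@z*1e3:.1f} z={o['eef_pos'][2]:.4f} Fx={f@x:.2f} Fz={f@z:.2f} Fup={o['force'][2]:.1f} tilt={o['tcp_rot'][0]:.1f},{o['tcp_rot'][1]:.1f}")
lim=float(sys.argv[1]) if len(sys.argv)>1 else 99
sys.exit(1 if f@x>lim else 0)
E
python3 chk.py; python3 -m inch '[100,0,0.001,-0.008,0, 100,0,0,-0.003,0, 100,0,0,0,0]' >/dev/null; python3 chk.py
python3 -m inch '[100,-0.004,0,0,0, 100,-0.004,0,0,0]' >/dev/null; python3 chk.py 2.5 &&
python3 -m inch '[100,-0.004,0,0,0.0]' >/dev/null; python3 chk.py
```

```text
t=9.85 yaw=35.1 offx=-8.5 offz=-88.7 z=0.1052 Fx=-0.57 Fz=1.20 Fup=-0.2 tilt=-89.4,-0.4
t=10.15 yaw=35.1 offx=-6.5 offz=-102.8 z=0.1080 Fx=0.14 Fz=-0.30 Fup=0.2 tilt=-89.7,-0.6
t=10.35 yaw=35.1 offx=-13.9 offz=-104.3 z=0.1095 Fx=-0.12 Fz=0.44 Fup=-0.2 tilt=-89.9,-0.8
t=10.45 yaw=35.1 offx=-17.7 offz=-104.5 z=0.1098 Fx=2.98 Fz=-1.00 Fup=-2.1 tilt=-89.9,-0.9
```

```bash
python3 -m inch '[100,-0.008,0.001,0.003,0.08, 100,-0.008,0.001,0.003,0.08]' >/dev/null; python3 chk.py 6 &&
python3 -m inch '[100,-0.008,0.001,0.002,0.08, 100,-0.008,0.001,0.002,0.08]' >/dev/null; python3 chk.py 6
```

```text
t=10.65 yaw=25.7 offx=-14.3 offz=-104.0 z=0.1093 Fx=2.69 Fz=-1.50 Fup=1.4 tilt=-90.0,-1.2
t=10.85 yaw=16.2 offx=-10.9 offz=-103.6 z=0.1090 Fx=3.80 Fz=1.03 Fup=2.1 tilt=-89.8,-1.7
```

```bash
python3 -m inch '[100,-0.005,0.0005,0.001,0.03, 100,-0.005,0.0005,0.001,0.03]' >/dev/null; python3 chk.py 5.5 &&
python3 -m inch '[100,-0.005,0.0005,0.001,0.03, 100,-0.005,0.0005,0.001,0.03]' >/dev/null; python3 chk.py 5.5 &&
python3 -m inch '[100,-0.005,0.0005,0.001,0.035, 100,-0.005,0.0005,0.001,0.035]' >/dev/null; python3 chk.py 5.5 &&
python3 -m inch '[100,-0.005,0.0005,0.001,0.035, 100,-0.005,0.0005,0.001,0.035]' >/dev/null; python3 chk.py 5.5
```

```text
t=11.05 yaw=12.6 offx=-13.3 offz=-103.7 z=0.1090 Fx=3.37 Fz=-0.80 Fup=0.0 tilt=-89.8,-1.9
t=11.25 yaw=8.9 offx=-15.7 offz=-103.9 z=0.1087 Fx=3.28 Fz=-0.51 Fup=2.3 tilt=-89.8,-2.1
t=11.45 yaw=4.6 offx=-17.4 offz=-103.8 z=0.1083 Fx=2.74 Fz=-0.69 Fup=1.5 tilt=-89.7,-2.3
t=11.65 yaw=0.4 offx=-19.0 offz=-103.8 z=0.1078 Fx=3.34 Fz=-0.65 Fup=3.0 tilt=-89.6,-2.4
```

```bash
for i in 1; do
python3 -m inch '[100,-0.005,0.0005,0.001,0.045, 100,-0.005,0.0005,0.001,0.045]' >/dev/null; python3 chk.py 5 &&
python3 -m inch '[100,-0.005,0.0005,0.001,0.045, 100,-0.005,0.0005,0.001,0.045]' >/dev/null; python3 chk.py 5 &&
python3 -m inch '[100,-0.005,0.0005,0.001,0.045, 100,-0.005,0.0005,0.001,0.045]' >/dev/null; python3 chk.py 5 &&
python3 -m inch '[100,-0.005,0.0005,0.001,0.045, 100,-0.005,0.0005,0.001,0.045]' >/dev/null; python3 chk.py 5
done
```

```text
t=11.85 yaw=-5.1 offx=-18.7 offz=-103.7 z=0.1072 Fx=3.47 Fz=0.69 Fup=2.1 tilt=-89.4,-2.5
t=12.05 yaw=-10.5 offx=-18.4 offz=-103.7 z=0.1066 Fx=3.04 Fz=0.73 Fup=1.7 tilt=-89.1,-2.6
t=12.25 yaw=-16.0 offx=-17.9 offz=-103.7 z=0.1060 Fx=3.55 Fz=0.95 Fup=2.2 tilt=-88.8,-2.7
t=12.45 yaw=-21.5 offx=-17.4 offz=-103.6 z=0.1054 Fx=3.37 Fz=1.19 Fup=2.2 tilt=-88.6,-2.7
```

```bash
python3 -m inch '[100,-0.005,0,0.001,0.043, 100,-0.005,0,0.001,0.043]' >/dev/null; python3 chk.py 4.8 &&
python3 -m inch '[100,-0.005,0,0.001,0.043, 100,-0.005,0,0.001,0.043]' >/dev/null; python3 chk.py 4.8 &&
python3 -m inch '[100,-0.005,0,0.001,0.043, 100,-0.005,0,0.001,0.043]' >/dev/null; python3 chk.py 4.8 &&
python3 -m inch '[100,-0.005,0,0.001,0.043, 100,-0.005,0,0.001,0.043]' >/dev/null; python3 chk.py 4.8
```

```text
t=12.65 yaw=-26.7 offx=-17.8 offz=-103.4 z=0.1054 Fx=3.25 Fz=2.37 Fup=1.3 tilt=-88.3,-2.7
t=12.85 yaw=-31.9 offx=-18.2 offz=-103.1 z=0.1055 Fx=3.89 Fz=2.16 Fup=0.8 tilt=-88.0,-2.6
t=13.05 yaw=-37.1 offx=-18.6 offz=-102.8 z=0.1055 Fx=2.76 Fz=2.43 Fup=0.5 tilt=-87.7,-2.6
t=13.25 yaw=-42.3 offx=-18.9 offz=-102.5 z=0.1055 Fx=3.74 Fz=2.59 Fup=-0.1 tilt=-87.5,-2.5
```

```bash
python3 -m inch '[100,-0.005,0,0.001,0.044, 100,-0.005,0,0.001,0.044]' >/dev/null; python3 chk.py 4.8 &&
python3 -m inch '[100,-0.005,0,0.001,0.044, 100,-0.005,0,0.001,0.044]' >/dev/null; python3 chk.py 4.8 &&
python3 -m inch '[100,-0.005,0,0.001,0.044, 100,-0.005,0,0.001,0.044]' >/dev/null; python3 chk.py 4.8 &&
python3 -m inch '[100,-0.005,0,0.001,0.044, 100,-0.005,0,0.001,0.044]' >/dev/null; python3 chk.py 4.8
```

```text
t=13.45 yaw=-47.7 offx=-17.8 offz=-102.1 z=0.1057 Fx=6.47 Fz=2.92 Fup=-3.7 tilt=-87.2,-2.5
t=13.45 yaw=-47.7 offx=-17.8 offz=-102.1 z=0.1057 Fx=6.47 Fz=2.92 Fup=-3.7 tilt=-87.2,-2.5
t=13.45 yaw=-47.7 offx=-17.8 offz=-102.1 z=0.1057 Fx=6.47 Fz=2.92 Fup=-3.7 tilt=-87.2,-2.5
t=13.45 yaw=-47.7 offx=-17.8 offz=-102.1 z=0.1057 Fx=6.47 Fz=2.92 Fup=-3.7 tilt=-87.2,-2.5
```

```bash
python3 -m inch '[100,-0.0025,0,0.0003,0.015]' >/dev/null; python3 chk.py 9 &&
python3 -m inch '[100,-0.0025,0,0.0003,0.015]' >/dev/null; python3 chk.py 9
```

```text
t=13.55 yaw=-48.7 offx=-17.6 offz=-102.1 z=0.1057 Fx=6.57 Fz=2.42 Fup=-4.2 tilt=-87.1,-2.6
t=13.65 yaw=-49.6 offx=-17.1 offz=-102.1 z=0.1058 Fx=6.89 Fz=2.10 Fup=-3.2 tilt=-87.1,-2.7
```

```bash
python3 -m inch '[100,-0.005,0,0.0003,0.02]' >/dev/null; python3 chk.py 9 &&
python3 -m inch '[100,-0.005,0,0.0003,0.02]' >/dev/null; python3 chk.py 9
```

```text
t=13.75 yaw=-50.9 offx=-17.8 offz=-102.1 z=0.1059 Fx=7.93 Fz=3.03 Fup=-5.7 tilt=-87.1,-2.9
t=13.85 yaw=-52.2 offx=-18.4 offz=-102.2 z=0.1059 Fx=8.60 Fz=3.17 Fup=-6.5 tilt=-87.0,-3.1
```

```bash
python3 -m inch '[100,-0.005,0,0.0003,0.02]' >/dev/null; python3 chk.py 10.5 &&
python3 -m inch '[100,-0.005,0,0.0003,0.01]' >/dev/null; python3 chk.py 10.5
```

```text
t=13.95 yaw=-53.5 offx=-18.5 offz=-102.2 z=0.1060 Fx=9.35 Fz=2.98 Fup=-5.6 tilt=-86.9,-3.3
t=14.05 yaw=-54.2 offx=-19.4 offz=-102.2 z=0.1061 Fx=11.08 Fz=1.98 Fup=-6.3 tilt=-87.0,-3.6
```

```bash
python3 -m inch '[100,-0.005,0,0,0.005]' >/dev/null; python3 chk.py 
python3 -m inch '[100,-0.004,0,0,0.0]' >/dev/null; python3 chk.py 13 &&
python3 -m inch '[100,-0.004,0,0,0.0]' >/dev/null; python3 chk.py 13 &&
python3 -m inch '[100,-0.003,0,0,0.0]' >/dev/null; python3 chk.py 13
```

```text
t=14.15 yaw=-54.7 offx=-20.5 offz=-102.3 z=0.1062 Fx=11.82 Fz=2.13 Fup=-5.6 tilt=-87.0,-4.0
t=14.25 yaw=-54.8 offx=-21.0 offz=-102.4 z=0.1065 Fx=12.61 Fz=2.06 Fup=-6.1 tilt=-87.0,-4.4
t=14.35 yaw=-54.9 offx=-21.2 offz=-102.5 z=0.1067 Fx=11.29 Fz=1.32 Fup=-6.0 tilt=-87.1,-4.8
t=14.45 yaw=-55.1 offx=-20.9 offz=-102.6 z=0.1070 Fx=9.52 Fz=2.81 Fup=-5.9 tilt=-87.1,-5.1
```

```bash
python3 -m inch '[100,-0.005,0,0,0.005]' >/dev/null; python3 chk.py 12.8 &&
python3 -m inch '[100,-0.005,0,0,0.005]' >/dev/null; python3 chk.py 12.8 &&
python3 -m inch '[100,-0.005,0,0,0.005]' >/dev/null; python3 chk.py 12.8 &&
python3 -m inch '[100,-0.005,0,0,0.005]' >/dev/null; python3 chk.py 12.8 &&
python3 -m inch '[100,-0.004,0,0,0.005]' >/dev/null; python3 chk.py 12.8
```

```text
t=14.55 yaw=-55.5 offx=-21.3 offz=-102.7 z=0.1072 Fx=12.39 Fz=2.87 Fup=-8.0 tilt=-87.1,-5.6
t=14.65 yaw=-56.0 offx=-21.5 offz=-102.8 z=0.1075 Fx=12.45 Fz=1.61 Fup=-8.1 tilt=-87.1,-6.0
t=14.75 yaw=-56.5 offx=-21.6 offz=-102.8 z=0.1078 Fx=14.70 Fz=2.18 Fup=-8.3 tilt=-87.1,-6.5
t=14.75 yaw=-56.5 offx=-21.6 offz=-102.8 z=0.1078 Fx=14.70 Fz=2.18 Fup=-8.3 tilt=-87.1,-6.5
t=14.75 yaw=-56.5 offx=-21.6 offz=-102.8 z=0.1078 Fx=14.70 Fz=2.18 Fup=-8.3 tilt=-87.1,-6.5
```

```bash
python3 -m inch '[100,0.005,0,0,0, 100,0.006,0,0,0, 100,0.006,0,0,0]' >/dev/null; python3 chk.py
python3 -m inch '[100,0,-0.03,0,0, 100,0,-0.04,0,0, 100,0,-0.04,0,0, 100,0,0,0,0]' >/dev/null; python3 chk.py
python3 - <<'E'
from h import *
st();c=camera('wrist');pts(c);cv2.imwrite('pics/w12.png',c['frame'][:,:,::-1])
E
```

```text
t=15.05 yaw=-56.6 offx=-3.2 offz=-104.5 z=0.1095 Fx=1.40 Fz=0.28 Fup=0.4 tilt=-87.3,-6.6
t=15.45 yaw=-56.8 offx=-18.8 offz=-114.7 z=0.2185 Fx=0.69 Fz=0.08 Fup=-0.7 tilt=-87.9,-6.1
15.45 [ 0.4128 -0.0752  0.2185] [-87.9  -6.1 -56.8] [ 0.4 -0.5 -0.7] [ 0.02 -0.01  0.02] 0.0518
knob_grip [ 0.4166 -0.4905  0.124 ] 0.65 [606.9, 382.2]
knob_grip [ 0.3139 -0.2772  0.124 ] 0.64 [421.5, 383.4]
knob_grip [ 0.5205 -0.0267  0.124 ] 0.56 [333.1, 56.2]
knob_pointer [ 0.4916 -0.0072  0.096 ] 0.93 [290.1, 80.3]
clip_mark [ 0.4891 -0.0051  0.094 ] 0.8 [286.3, 81.8]
lock_post [ 0.4452 -0.0943  0.118 ] 0.7 [348.9, 185.9]
```

View pics/w12.png

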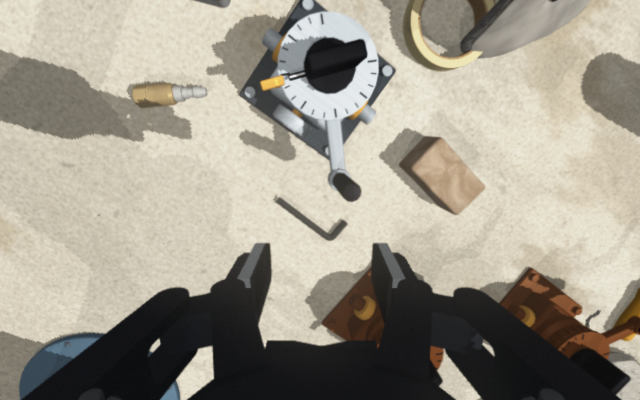

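Run:
```python
from h import *
c=camera('wrist');print(crop(c,320,100,120,110,6,'pics/w13.png'))
for a in(-136,-138,-140,-143):
  t=np.radians(a);print(a,[proj(c,(.519+.1*np.cos(t),-.028+.1*np.sin(t),z)).round(1) for z in(.085,.14)])
for a in (137,138,139,140): 
  t=np.radians(a);print(a,proj(c,(.519+.036*np.cos(t),-.028+.036*np.sin(t),.096)).round(1))
```

```text
(260, 45)
-136 [array([350.7, 177.7]), array([364.8, 190.2])]
-138 [array([347. , 178.4]), array([360.3, 191.1])]
-140 [array([343.3, 178.9]), array([355.8, 191.8])]
-143 [array([337.8, 179.5]), array([348.9, 192.5])]
137 [290.7  71.8]
138 [290.9  72.6]
139 [291.1  73.4]
140 [291.3  74.2]
```

View pics/w13.png

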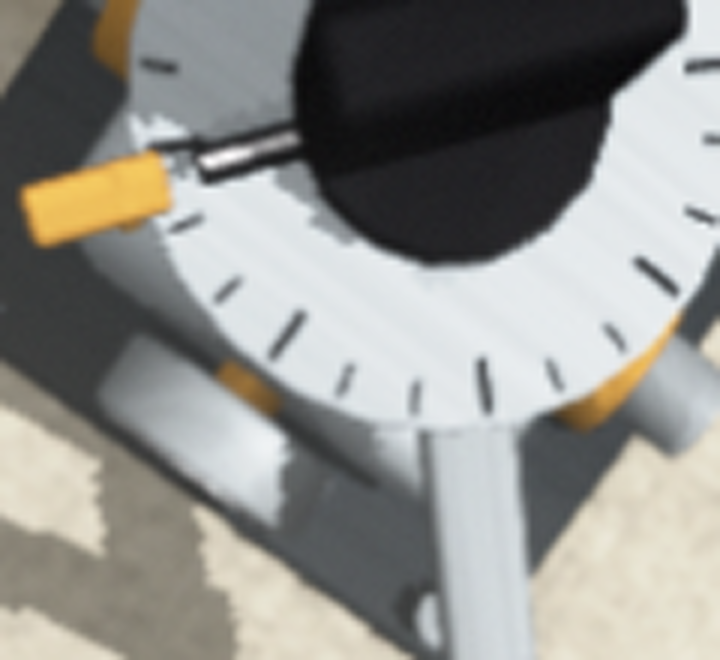

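```bash
python3 - <<'E'
from h import *
c=camera('wrist');f=lambda p,z:atz(c,np.array(p)/6+[260,45],z)
pt,pi,ci,co=[f(p,.096) for p in((199,166),(300,142),(165,181),(32,217))]
a=lambda v:np.degrees(np.arctan2(v[1],v[0]))
print(a(pt-pi),a(co-ci))
for C in ((.519,-.028),(.5195,-.0285),(.519,-.0268),(.5195,-.0245)):
  C=np.array([*C,0]);print(C,*[x.round(2) for x in(a(pt-C),a(pi-C),a(ci-C),a(co-C),1e3*np.hypot(*(pt-C)[:2]),1e3*np.hypot(*(ci-C)[:2]))])
E
# move clear and look from above at the dial
python3 -m inch '[100,0.02,0,0.02,-0.14, 100,0.02,0,0.02,-0.14, 100,0.01,0,0.02,-0.14, 100,0,0,0.02,-0.14, 100,0,0,0,0]'
python3 - <<'E'
from h import *
c=camera('wrist');pts(c);cv2.imwrite('pics/w14.png',c['frame'][:,:,::-1])
E
```

```text
136.5742732030907 138.10534024126227
[ 0.519 -0.028  0.   ] 138.7 140.19 139.67 139.16 34.13 39.11
[ 0.5195 -0.0285  0.    ] 138.62 140.01 139.59 139.11 34.84 39.82
[ 0.519  -0.0268  0.    ] 140.25 142.92 141.04 140.08 33.35 38.35
[ 0.5195 -0.0245  0.    ] 143.95 149.57 144.26 142.22 32.33 37.35
time: 16.3
eef_pos: [0.4959, -0.0547, 0.212]
tcp_rot: [-91.8, -5.1, -23.3]
force: [0.2, -0.1, -0.5]
width: 0.0522
knob_grip [ 0.5192 -0.0261  0.124 ] 0.86 [325.0, 159.5]
knob_pointer [ 0.4934 -0.0053  0.096 ] 0.76 [284.0, 143.7]
clip_mark [ 0.4909 -0.0058  0.094 ] 0.61 [281.6, 145.2]
lock_post [ 0.4433 -0.0907  0.118 ] 0.89 [273.5, 261.1]
```

View pics/w14.png

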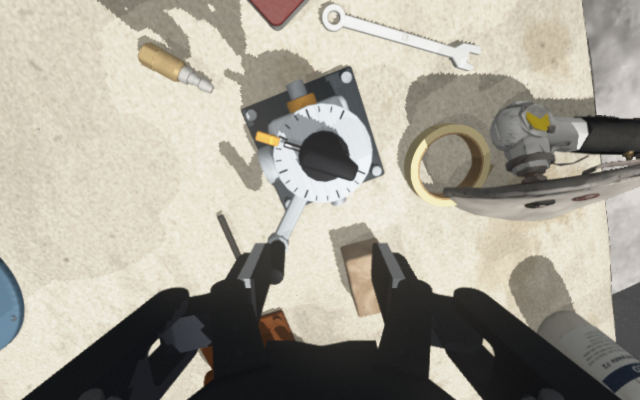

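Run:
```python
from h import *
c=camera('wrist');print(crop(c,300,145,110,60,7,'pics/w15.png'))
```

```text
(245, 115)
```

View pics/w15.png

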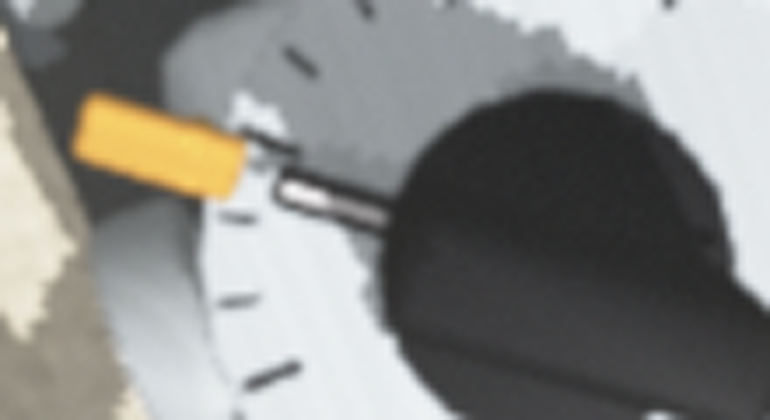

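Run:
```python
from h import *
st();print(job_done())
```

```text
16.6 [ 0.4946 -0.0563  0.2131] [-91.8  -5.2 -23.6] [ 0.3 -0.5 -0.5] [ 0.03  0.05 -0.01] 0.0516
the job is handed in; nothing more can be done
None
```

I turned the knob about 65° clockwise to the brass clip, tightened the lock ring by its lever, let go, and handed the job in at 16.6 s. No verdict was reported.

- **Knob:** My last two close-ups after tightening disagreed slightly. One put the pointer about 1° clockwise of the clip and the other about 1° counter-clockwise, so it sits at the clip to within about 1°.
- **Lock ring:** It began to bind after roughly 80° of swing. I raised the push to 11–12.6 N, and the force stayed above 9 N for about 0.8 s. The highest reading was 14.7 N, more than the 12 N I aimed for but below the 16 N limit. The ring stayed clamped after release: the post was at about -140° at the last look, having eased back slightly.
- **Surroundings:** The fingers stayed at least 0.10 m above the table throughout. I did not re-measure each loose item, but nothing in the pictures suggested any had moved. The gripper was clear of everything at hand-in.
- **First grip:** My first grip on the knob was about 5 mm off its axis, so I opened, re-centred and gripped again before turning.

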